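# Make up the drum of a bench spindle sander and check it with a square

### The arm

A 6-joint arm with a two-finger parallel gripper is mounted at the origin on the work surface. World frame = base frame: x ahead of the robot, y to its left, z up, the work surface at z = 0. Lengths are in m, angles in rad, forces in N, time in s.
With the tool pointing down it reaches from about 0.35 to 0.975 m from the base axis. Payload 7.1 kg.
Tool frame: the origin (TCP) lies at the very end of the fingers, on their centre line; the grasp point (between the pads) lies 19 mm behind it; z points along the fingers, y is the line along which they close (so a half turn about z gives the same grasp; the last joint's range is limited). The gripper opens to 88 mm and grips with 3 to 60 N. Pads are 20 mm wide; open, the fingers measure 115 mm over their backs; the gripper's body (75 mm by 178 mm) begins 61 mm behind the grasp point.
Start: joints at [1.233, 0.423, 1.63, -0, 1.089, -0.019], TCP at [0.196, 0.594, 0.223] pointing down, gripper open.
Joint ranges: [-3, 3], [-0.9, 2.11], [0.09, 2.58], [-1.31, 4.45], [0.11, 2.69], [-2.54, 2.54]. Speed limits (rad/s): [2.39, 2.39, 3.01, 3.14, 3.14, 3.14].

### API

Orientations are given as a unit quaternion [w, x, y, z].
In Python, from cell import env gives the robot as it stands.
- The arm moves only by the tool carry_out, never from a script. Its argument "targets" is a list that holds one entry, the list of rows, each a list of 7 numbers: the shift along the tool's x, y, z in cm, then the turn, a rotation vector about the tool's x, y, z in degrees, then the opening, from 0 (shut) to 1 (fully open). A call has 1 to 20 rows; each row shifts and turns the commanded pose from where the row before left it, along the tool's axes as they then stand; what a row does not reach is not made up. A row lasts 1/10 s, in which the tool goes at most 50 mm and 8.59 degrees, less where a joint would pass 70% of its speed; a pose out of reach is approached as far as the arm can. A call with a gripper value outside its range is refused whole. The fingers move at their own pace and stop on an object; the grip force is fixed at half the most. Time passes only in rows, so rows that do not move let the fingers close. It gives the time, the measured TCP pose, the force, the opening and the grip force at its end, in the units of the state.
- env.sense(): the state, without advancing time (a new reading comes with each control period).
- env.camera(name): name is "side" or "top"; returns a dict with "image" (420x560x3 uint8, red, green, blue), "camera_matrix" (3x3 intrinsics, pixels), "dist" ([k1, k2, p1, p2, k3] as OpenCV has them; the pictures are not rectified), "position" and "attitude" of the camera in the world. Camera axes: x right, y down, z forward; pixel columns grow to the right and rows downward; lengths in m; the calibration is good to about 2 mm. A picture is of the moment at which its call begins. There is no depth.
- env.close_job(): hands the job in; it is judged then, once.
The state is a dict: "clock": time; "qpos": joint angles; "joint_vel": joint speeds; "tau": joint torques, N m; "position": TCP position; "orientation": TCP orientation; "wrist_force": force on the tool from outside, world axes, zero at the start; "torque": the same for the moment, N m; "grip_width": finger opening in m; "grasp_force": force on a finger pad.
Only numpy, scipy, OpenCV 4.12 (cv2) and the standard library are available. Lean on these libraries where they do the work, as an engineer would, in place of code of your own. Each camera call takes 0.05 s, during which the arm holds its last target. There are 200 camera calls.

### The job

Make up the drum on the bench spindle sander: pull the red lock cap off the spindle, slide on all the brown abrasive rings there are, then as many white spacer rings as it takes to fill the spindle to three layers, then the brass flange, and press the red cap back on until it clicks home on the flange. Then check the drum with the blue square: hold its foot flat on the sander's table and its upright flush against the side of the drum, keeping a light pressure on both for a second or so, and afterwards stand the square back on the bench. Spare spacers stay lying on the bench, and everything else on the bench is left alone.

Things in the scene. Friction and masses are not known exactly. Their poses are not given: they have to be found in the camera images.
- spindle_seat (a point): Point on the axis of the sander's upright steel spindle, on top of its fixed lower flange (44 mm across): 8 mm above the plate, 24 mm above the bench. The drum begins here. z up, x and y along the plate's edges. The spindle is 16 mm thick up to 71 mm above this point, tapers to a 12 mm neck at 76 mm and ends in a coned tip at 94 mm. Spring balls in the neck hold the lock cap.
- ring0_mid (a point): Abrasive ring, red-brown with a black rubber core: 64 mm across, 22 mm thick, with a bore of 18 mm through it. Lies flat on the bench. This point is its centre, half-way up; z along its axis. Between one and three of the three rings are there.
- ring1_mid (a point): Abrasive ring, red-brown with a black rubber core: 64 mm across, 22 mm thick, with a bore of 18 mm through it. Lies flat on the bench. This point is its centre, half-way up; z along its axis. Between one and three of the three rings are there.
- ring2_mid (a point): Abrasive ring, red-brown with a black rubber core: 64 mm across, 22 mm thick, with a bore of 18 mm through it. Lies flat on the bench. This point is its centre, half-way up; z along its axis. Between one and three of the three rings are there.
- spacer0_mid (a point): White plain spacer ring, the same size as an abrasive ring: 64 mm across, 22 mm thick, bore 18 mm. Lies flat on the bench. This point is its centre, half-way up; z along its axis.
- spacer1_mid (a point): White plain spacer ring, the same size as an abrasive ring: 64 mm across, 22 mm thick, bore 18 mm. Lies flat on the bench. This point is its centre, half-way up; z along its axis.
- flange_mid (a point): Clamping flange: a brass disc 54 mm across, 12 mm thick, bore 18 mm. Lies flat on the bench. This point is its centre, half-way up; z along its axis.
- cap_mid (a point): Red lock cap with a steel lip, 44 mm across, 30 mm tall, closed on top. Starts clicked onto the bare spindle, underside 98 mm above the bench. About 12 N straight up pulls it off, 12 N straight down clicks it on. Home on a full drum its underside is 102 mm above the bench, on the flange; merely resting on the spring balls it stands 11 mm higher. Point: its centre, 15 mm up; z along its axis.
- square_corner (a point): Outer corner of the blue square, an L of 24 mm bar standing on its foot: the edge, mid-width, where the flat outer face of the upright (plane x = 0) meets the flat underside of the foot (z = 0). From here the foot runs along +x (80 mm long, 24 mm high), the upright along +z (110 mm tall, 24 mm deep); both are 24 mm thick, 12 mm either side along y.
- square_grip (a point): A point in the middle of the square's upright leg, 85 mm above its underside and 12 mm from its outer face: the place to hold it, across its 24 mm thickness (along the square's y). Same axes as the corner.
- sander: The bench spindle sander, fixed: a grey table plate 230 x 230 mm, 16 mm thick, with the spindle in its middle; on its +x side a black switch box, 50 mm tall, and a dust port. Origin under the plate's middle, on the bench; x and y along its edges.
- square: The square as a whole; its origin is the outer corner.
- ring0: The ring or spacer as a whole; its origin is the centre of its underside.
- ring1: The ring or spacer as a whole; its origin is the centre of its underside.
- ring2: The ring or spacer as a whole; its origin is the centre of its underside.
- spacer0: The ring or spacer as a whole; its origin is the centre of its underside.
- spacer1: The ring or spacer as a whole; its origin is the centre of its underside.
- wax_tin: A bystander: round tin of wax, 68 mm across, 55 mm tall. Leave it where it is.
- medal_a: A bystander: cream plaster medallion, 84 mm across, 14 mm thick. Leave it where it is.
- medal_b: A bystander: another cream plaster medallion, 84 mm across, 14 mm thick. Leave it where it is.
- sponge: A bystander: orange sanding block, 100 x 65 x 26 mm. Leave it where it is.
- brush: A bystander: brush lying on the bench. Leave it where it is.
- spatula: A bystander: spatula lying on the bench. Leave it where it is.
There are look-alikes about, which are no part of the job. What is meant by the part that bears flange_mid is not grey, and is the larger of those in its own colour.

How it is judged:
On the way, in this order (a step that is already met when the one before it is completed fails the run):
1. the lock cap is off the spindle and out of the way (horizontal distance between cap_mid and spindle_seat above 0.05 m), for 0.2 s.
2. every abrasive ring lies flat on the spindle, with no spacer on it yet (horizontal distance between each of ring0_mid, ring1_mid, ring2_mid and spindle_seat below 0.004 m and z of ring0_mid in the frame of spindle_seat between 0.008 and 0.0585 m and angle between each of ring0_mid, ring1_mid, ring2_mid's own z axis and vertical below 0.06 rad and z of ring1_mid in the frame of spindle_seat between 0.008 and 0.0585 m and z of ring2_mid in the frame of spindle_seat between 0.008 and 0.0585 m and horizontal distance between each of spacer0_mid, spacer1_mid and spindle_seat above 0.03 m), for 0.2 s.
3. the flange lies flat on three layers of rings and spacers (horizontal distance between flange_mid and spindle_seat below 0.004 m and z of flange_mid in the frame of spindle_seat between 0.069 and 0.075 m and angle between flange_mid's own z axis and vertical below 0.06 rad), for 0.2 s.
4. the lock cap is clicked home on the flange (horizontal distance between cap_mid and spindle_seat below 0.004 m and z of cap_mid in the frame of spindle_seat between 0.0905 and 0.0955 m and angle between cap_mid's own z axis and vertical below 0.06 rad), for 0.2 s.
5. the square is pressed with its foot flat on the plate and its upright flush against the drum (angle between square_corner's own z axis and vertical below 0.045 rad and z of square_corner in the frame of sander below 0.018 m and x of spindle_seat in the frame of square_corner between -0.0355 and -0.029 m and y of spindle_seat in the frame of square_corner between -0.012 and 0.012 m and contact force between square and sander above 0.5 N and (contact force between square and ring0 above 0.5 N or contact force between square and ring1 above 0.5 N or contact force between square and ring2 above 0.5 N or contact force between square and spacer0 above 0.5 N or contact force between square and spacer1 above 0.5 N)), for 0.4 s.
At the end, for the whole second after the job is handed in: All rings present lie level on the spindle (4 mm sideways), as are the spacers used, other spacers lie on the bench; the flange lies on the third layer (3 mm in height, 4 mm sideways), the cap is home on it (2.5 mm), and the square stands upright (0.06 rad) on the bench, at rest (all of step 3 and all of step 4 and horizontal distance between each of ring0_mid, ring1_mid, ring2_mid and spindle_seat below 0.004 m and z of ring0_mid in the frame of spindle_seat between 0.008 and 0.0585 m and angle between each of ring0_mid, ring1_mid, ring2_mid, square_corner's own z axis and vertical below 0.06 rad and z of ring1_mid in the frame of spindle_seat between 0.008 and 0.0585 m and z of ring2_mid in the frame of spindle_seat between 0.008 and 0.0585 m and (horizontal distance between spacer0_mid and spindle_seat below 0.004 m or (height (world z) of spacer0_mid below 0.015 m and angle between spacer0_mid's own z axis and vertical below 0.1 rad)) and (horizontal distance between spacer1_mid and spindle_seat below 0.004 m or (height (world z) of spacer1_mid below 0.015 m and angle between spacer1_mid's own z axis and vertical below 0.1 rad)) and height (world z) of square_corner between -0.004 and 0.005 m and linear speed of square below 0.02 m/s); the robot touches nothing.
It fails at once if a bystander on the bench is pushed more than 5 cm (distance of any of wax_tin, medal_a, medal_b, sponge, brush, spatula from where it was at the start of the episode above 0.05 m).
Of ring0, ring1, ring2 only 1 to 3 are there at a start; the rules pass over those that are not, and their reading is None.
At some moment in a run one of ring0, ring1, ring2, spacer0, spacer1, flange may be knocked a few centimetres aside while the robot is not near it.
It also fails if it takes over 210 s, if anything falls off the work surface, if the arm or the gripper's body presses on something with over 40 N, if the wrist force passes 120 N, or if a joint passes its speed limit or range.

## Working session

There is one attempt and no reset: what is moved stays moved. The work goes in short steps, Python scripts to look and compute and a tool call to move; the robot and the scene stay as the last step left them, time stands still between calls to the robot, and variables do not carry over. Pictures are saved under pics/ and viewed, at most 14 in all, crops included, and the job is handed in when it is done.

Besides the shell and the picture viewer there is one more tool, called as name(argument=value, ...) on one line, values as JSON. carry_out: Moves the arm, as the interface text tells. Its arguments: {"type":"object","properties":{"targets":{"type":"array"}},"required":["targets"]}

```bash
ls; mkdir -p pics; python3 - <<'E'
from cell import env
import cv2,numpy as np
for n in("top","side"):
    c=env.camera(n); cv2.imwrite(f"pics/{n}0.png",c["image"][...,::-1]); print(n,c["position"],c["attitude"],c["camera_matrix"],c["dist"])
print(env.sense())
E
```

```text
pics
top [0.2638548  0.06416299 1.46461002] [-0.05519211  0.71510928 -0.69364325  0.06657015] [[533.93301504   0.         282.22113121]
 [  0.         533.93301504 205.76151616]
 [  0.           0.           1.        ]] [0.06515252 0.         0.         0.         0.        ]
side [ 0.00309179 -0.76577574  1.2337123 ] [-0.33269684  0.9063033  -0.2411113   0.098957  ] [[458.78711279   0.         282.1030676 ]
 [  0.         458.78711279 205.43933867]
 [  0.           0.           1.        ]] [-0.12740942  0.          0.          0.          0.        ]
{'clock': 0.1, 'qpos': array([ 1.23302062e+00,  4.23791319e-01,  1.63060058e+00, -1.75398186e-05,
        1.08862153e+00, -1.89715625e-02]), 'joint_vel': array([ 0.00052668, -0.00197259, -0.0010377 , -0.00041137,  0.00075362,
       -0.00091161]), 'tau': array([-3.18077155e-04, -5.45623255e+01, -2.74325752e+01,  6.45478559e-02,
        1.88067049e-02, -4.49177753e-05]), 'position': array([0.19568942, 0.59303965, 0.22196775]), 'orientation': array([-1.18399850e-04,  1.58723829e-01,  9.87322764e-01, -7.00495627e-04]), 'wrist_force': array([0.86518753, 0.03345831, 0.46776457]), 'torque': array([-0.02949213,  0.00985935, -0.03394326]), 'grasp_force': 0.0, 'grip_width': 0.08751234723069862}
```

View pics/top0.png

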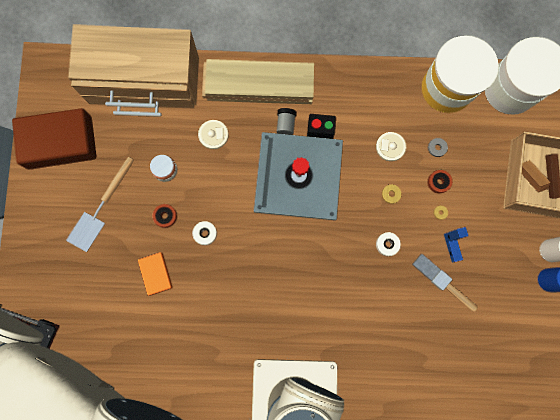

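View pics/side0.png

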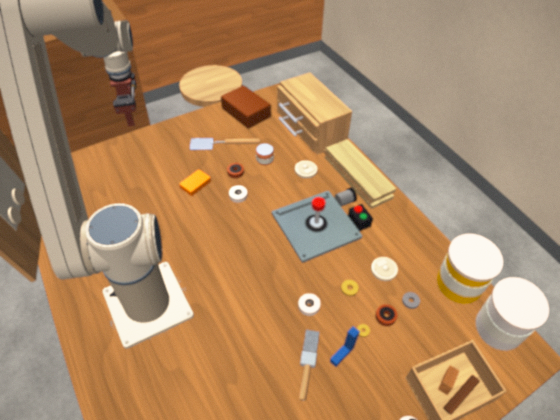

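```bash
cat > h.py <<'E'
import cv2,numpy as np
from scipy.spatial.transform import Rotation as R
def cam(env,n):
    c=env.camera(n); c["hsv"]=cv2.cvtColor(c["image"],cv2.COLOR_RGB2HSV); return c
def rot(c):
    a=np.array(c["attitude"]); return R.from_quat(a[[1,2,3,0]]).as_matrix() if a.size==4 else a
def ray(c,uv):
    p=cv2.undistortPoints(np.float64(uv).reshape(-1,1,2),c["camera_matrix"],c["dist"]).reshape(-1,2)
    return np.c_[p,np.ones(len(p))]@rot(c).T
def w(c,uv,z):
    d=ray(c,uv); o=np.array(c["position"]); return o+d*((z-o[2])/d[:,2])[:,None]
def px(c,P):
    M=rot(c).T; return cv2.projectPoints(np.float64(P).reshape(-1,1,3),cv2.Rodrigues(M)[0],-M@np.array(c["position"]),c["camera_matrix"],np.float64(c["dist"]))[0].reshape(-1,2)
def blob(c,lo,hi,ctr,r=22):
    """hull-centre of colour blob near ctr (pixels)"""
    m=cv2.inRange(c["hsv"],np.array(lo),np.array(hi)); k=np.zeros_like(m); cv2.circle(k,tuple(int(v) for v in ctr),r,255,-1)
    m&=k; q=cv2.findNonZero(m)
    if q is None: return None,0
    n,l,s,ce=cv2.connectedComponentsWithStats(m); i=1+np.argmax(s[1:,4]); q=cv2.findNonZero((l==i).astype(np.uint8))
    h=cv2.convexHull(q); M=cv2.moments(h); return np.array([M["m10"]/M["m00"],M["m01"]/M["m00"]]),M["m00"]
E
python3 - <<'E'
from cell import env
from h import *
c=cam(env,"top"); I=c["image"][...,::-1]
a=cv2.resize(I[120:230,250:350],None,fx=4,fy=4,interpolation=3); b=cv2.resize(I[125:275,365:475],None,fx=3.5,fy=3.5,interpolation=3)
b=b[:,:385]; H=max(len(a),len(b)); P=lambda x:cv2.copyMakeBorder(x,0,H-len(x),0,0,0)
cv2.imwrite("pics/crop.png",np.hstack([P(a),P(b)]))
for n,p in dict(ringA=(165,216),ringB=(440,181),spA=(204,233),spB=(388,244),flA=(392,193),flB=(441,212),grey=(437,147),cap=(300,165),plate=(299,176)).items():
    print(n,w(c,[p],.022)[0].round(3),c["hsv"][p[1]-2:p[1]+1,p[0]-9:p[0]+10:3][0].tolist())
s=cam(env,"side"); cv2.imwrite("pics/cropS.png",cv2.resize(s["image"][180:370,270:450,::-1],None,fx=3,fy=3,interpolation=3))
E
```

```text
ringA [0.477 0.362 0.022] [[0, 28, 37], [45, 31, 33], [5, 184, 54], [15, 150, 158], [18, 29, 44], [93, 77, 30], [7, 192, 182]]
ringB [ 0.599 -0.39   0.022] [[7, 185, 179], [45, 15, 33], [14, 139, 66], [6, 184, 83], [8, 183, 89], [10, 40, 38], [7, 193, 111]]
spA [0.434 0.254 0.022] [[35, 11, 245], [32, 13, 250], [24, 26, 49], [15, 153, 152], [13, 140, 113], [34, 14, 250], [33, 10, 245]]
spB [ 0.419 -0.245  0.022] [[33, 9, 247], [36, 10, 255], [20, 133, 23], [14, 143, 175], [19, 41, 87], [34, 24, 255], [30, 10, 243]]
flA [ 0.561 -0.257  0.022] [[23, 147, 210], [22, 145, 207], [18, 156, 168], [16, 154, 141], [23, 146, 203], [23, 149, 206], [14, 151, 172]]
flB [ 0.512 -0.39   0.022] [[15, 149, 169], [23, 145, 197], [23, 146, 199], [18, 157, 149], [23, 148, 201], [21, 146, 192], [14, 148, 164]]
grey [ 0.696 -0.383  0.022] [[16, 77, 119], [26, 13, 140], [21, 19, 134], [14, 162, 154], [0, 0, 81], [27, 16, 143], [38, 8, 134]]
cap [ 0.632 -0.002  0.022] [[92, 69, 103], [1, 220, 228], [1, 211, 220], [1, 204, 223], [1, 208, 222], [0, 209, 221], [94, 61, 139]]
plate [0.601 0.    0.022] [[115, 31, 50], [99, 30, 206], [3, 94, 92], [0, 236, 124], [0, 255, 72], [96, 37, 215], [30, 15, 17]]
```

View pics/crop.png

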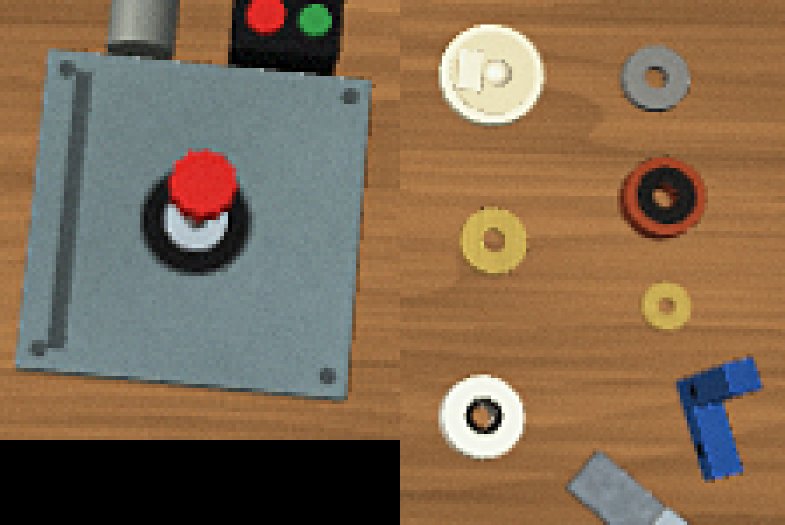

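View pics/cropS.png

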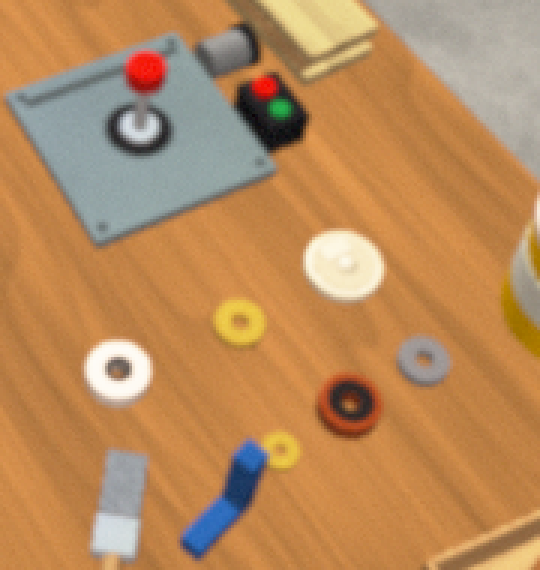

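```bash
cat >> h.py <<'E'
from scipy.optimize import least_squares
COL=dict(red=((0,165,50),(8,255,255)),white=((0,0,120),(180,70,255)),brass=((20,120,90),(30,255,255)),cap=((0,190,60),(4,255,255)),blue=((100,120,20),(130,255,255)))
T=np.linspace(0,2*np.pi,60)
def cyl(x,y,r,z0,z1): return np.array([[x+r*np.cos(t),y+r*np.sin(t),z] for t in T for z in(z0,z1)])
def find(c,col,guess,r,z0,z1,rad=None):
    g=np.array(guess,float); p0=px(c,[*g,(z0+z1)/2])[0]
    q,a=blob(c,*COL[col],p0,rad or 20)
    if q is None: return None,0,0
    def f(v):
        h=cv2.convexHull(px(c,cyl(*v,r,z0,z1)).astype(np.float32)); M=cv2.moments(h); f.a=M["m00"]; return np.array([M["m10"]/M["m00"],M["m01"]/M["m00"]])-q
    s=least_squares(f,g); f(s.x); return s.x.round(4),round(a),round(f.a)
def plan(env,x,y,z,yaw=0):
    """total tool-frame shift (cm) & turn (deg) with tool x = -x world turned by yaw deg"""
    s=env.sense(); q=np.array(s["orientation"])[[1,2,3,0]]; A=R.from_quat(q)
    B=R.from_euler("z",yaw,degrees=True)*R.from_matrix(np.diag([-1,1,-1.]))
    d=np.array([x,y,z])-s["position"]
    print("t%.1f pos"%s["clock"],s["position"].round(4),"F",s["wrist_force"].round(1),"w %.4f"%s["grip_width"],"gf %.1f"%s["grasp_force"])
    print(" turn deg(tool)",np.degrees((A.inv()*B).as_rotvec()).round(2)," shift cm now-frame",(A.inv().apply(d)*100).round(2)," in target frame",(B.inv().apply(d)*100).round(2))
E
python3 - <<'E'
from cell import env
from h import *
for n in("top","side"):
    c=cam(env,n); print(n)
    print("cap",find(c,"cap",(.6,0),.022,.098,.128))
    for k,g in dict(A=(.47,.36),B=(.595,-.39)).items(): print("ring",k,find(c,"red",g,.032,0,.022))
    for k,g in dict(A=(.434,.254),B=(.419,-.245)).items(): print("sp",k,find(c,"white",g,.032,0,.022))
    print("fl",find(c,"brass",(.561,-.257),.027,0,.012))
    # black recess ring & seat
    p=px(c,[.6,0,.016])[0]; print("recess(z.016)",(lambda b:(w(c,[b[0]],.016)[0].round(4),b[1]))(blob(c,(0,0,0),(180,255,60),p,22)))
    m=cv2.inRange(c["hsv"],*[np.array(v) for v in COL["blue"]]); k=np.zeros_like(m); q=px(c,[.43,-.42,.03])[0].astype(int); print(q); cv2.circle(k,tuple(int(v) for v in q),35,255,-1); m&=k
    h=cv2.convexHull(cv2.findNonZero(m)); h=cv2.approxPolyDP(h,1.5,True).reshape(-1,2); print("blue hull",h.tolist())
E
```

```text
top
cap (array([0.6055, 0.0023]), 210, 266)
ring A (array([0.48  , 0.3663]), 408, 477)
ring B (array([ 0.601 , -0.3916]), 415, 476)
sp A (array([0.436 , 0.2552]), 434, 465)
sp B (array([ 0.4213, -0.2465]), 428, 475)
fl (array([ 0.5625, -0.2583]), 268, 314)
recess(z.016) (array([0.6024, 0.0026, 0.016 ]), 472.0)
[453 241]
blue hull [[465, 227], [467, 235], [462, 259], [452, 261], [444, 234]]
side
cap (array([0.6107, 0.0042]), 106, 192)
ring A (array([0.48  , 0.3543]), 66, 235)
ring B (array([ 0.6016, -0.3879]), 173, 406)
sp A (array([0.4408, 0.2582]), 226, 258)
sp B (array([ 0.4253, -0.2441]), 349, 396)
fl (array([ 0.5672, -0.2557]), 186, 243)
recess(z.016) (array([ 0.6065, -0.0023,  0.016 ]), 173.0)
[344 348]
blue hull [[354, 328], [357, 334], [351, 348], [335, 364], [331, 360], [349, 331]]
```

carry_out(targets=[[[0,0,0,0,0,-6.1,1],[0,0,0,0,0,-6.1,1],[0,0,0,0,0,-6.1,1],[-2.7,-3.9,-0.2,0,0,0,1],[-2.7,-3.9,-0.2,0,0,0,1],[-2.7,-3.9,-0.2,0,0,0,1],[-2.7,-3.9,-0.2,0,0,0,1],[-2.7,-3.9,-0.2,0,0,0,1],[-2.7,-3.9,-0.2,0,0,0,1],[-2.7,-3.9,-0.2,0,0,0,1],[-2.7,-3.9,-0.2,0,0,0,1],[-2.7,-3.9,-0.2,0,0,0,1],[-2.7,-3.9,-0.2,0,0,0,1],[-2.7,-3.9,-0.2,0,0,0,1],[-2.7,-3.9,-0.2,0,0,0,1],[-2.7,-3.9,-0.2,0,0,0,1],[-2.7,-3.9,-0.2,0,0,0,1],[0,0,0,0,0,0,1],[0,0,0,0,0,0,1]]])

```text
clock: 2.2
position: [0.5742, 0.0469, 0.2504]
orientation: [-0.0, 0.001, 1.0, 0.0]
wrist_force: [-0.8, 0.2, -0.2]
grip_width: 0.0881
grasp_force: 0.0
```

```bash
python3 - <<'E'
from cell import env
from h import *
plan(env,.602,.002,.10)
E
```

```text
t2.2 pos [0.5742 0.0469 0.2504] F [-0.8  0.2 -0.2] w 0.0881 gf 0.0
 turn deg(tool) [ 0.01 -0.04 -0.1 ]  shift cm now-frame [-2.8  -4.49 15.03]  in target frame [-2.78 -4.49 15.04]
```

carry_out(targets=[[[-1.4,-2.25,0,0,0,0,1],[-1.4,-2.25,0,0,0,0,1],[0,0,3,0,0,0,1],[0,0,3,0,0,0,1],[0,0,3,0,0,0,1],[0,0,3,0,0,0,1],[0,0,2,0,0,0,1],[0,0,1,0,0,0,1],[0,0,0,0,0,0,0.6],[0,0,0,0,0,0,0.2],[0,0,0,0,0,0,0.2],[0,0,0,0,0,0,0.2],[0,0,0,0,0,0,0.2],[0,0,0,0,0,0,0.2]]])

```text
clock: 3.6
position: [0.6024, 0.0027, 0.1012]
orientation: [0.0, -0.0, 1.0, 0.0]
wrist_force: [-0.5, 2.1, 1.0]
grip_width: 0.043
grasp_force: 1.3
```

```bash
python3 - <<'E'
from cell import env
from h import *
plan(env,.602,.002,.10)
s=env.sense(); print(s["torque"])
cc=cam(env,"side"); p=px(cc,[.602,0,.1])[0].astype(int)
cv2.imwrite("pics/g1.png",cv2.resize(cc["image"][p[1]-60:p[1]+60,p[0]-70:p[0]+70,::-1],None,fx=5,fy=5,interpolation=3))
E
```

```text
t3.6 pos [0.6024 0.0027 0.1012] F [-0.5  2.1  1. ] w 0.0430 gf 1.3
 turn deg(tool) [0.   0.04 0.02]  shift cm now-frame [ 0.04 -0.07  0.12]  in target frame [ 0.04 -0.07  0.12]
[ 0.53819416 -0.0438433   0.03798134]
```

View pics/g1.png

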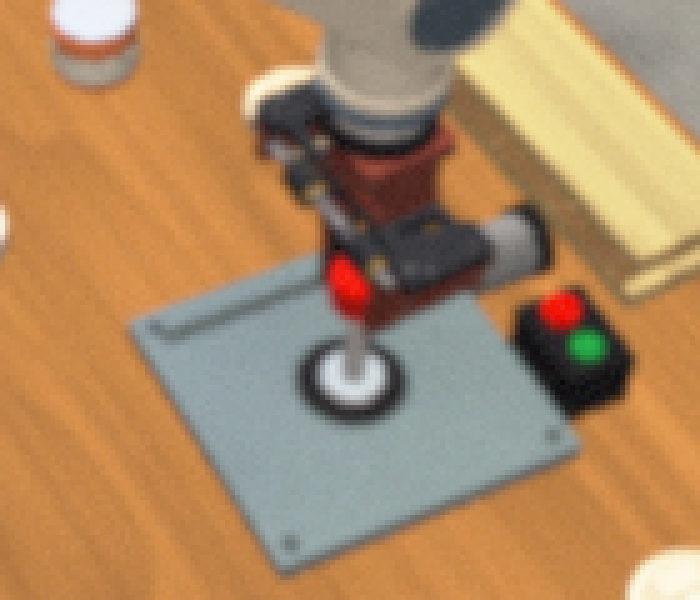

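carry_out(targets=[[[0,0,0,0,0,0,0.2],[0,0,0,0,0,0,0.2],[0,0,0,0,0,0,0.2],[0,0,0,0,0,0,0.2]]])

```text
clock: 4.05
position: [0.6025, 0.0029, 0.1009]
orientation: [0.0, -0.0, 1.0, 0.0]
wrist_force: [-0.4, 1.8, 4.6]
grip_width: 0.0415
grasp_force: 30.0
```

```bash
python3 - <<'E'
from cell import env
print(env.sense()["qpos"].round(2))
E
```

```text
[-0.02  0.55  1.76  0.    0.84 -1.59]
```

carry_out(targets=[[[0,0,0,0,0,0,0.8],[0,0,0,0,0,0,0.8],[0,0,0,0,0,0,0.8],[0,0,0,0,0,7.5,0.8],[0,0,0,0,0,7.5,0.8],[0,0,0,0,0,7.5,0.8],[0,0,0,0,0,7.5,0.8],[0,0,0,0,0,7.5,0.8],[0,0,0,0,0,7.5,0.8],[0,0,0,0,0,7.5,0.8],[0,0,0,0,0,7.5,0.8],[0,0,0,0,0,7.5,0.8],[0,0,0,0,0,7.5,0.8],[0,0,0,0,0,7.5,0.8],[0,0,0,0,0,7.5,0.8],[0,0,0,0,0,0,0.2],[0,0,0,0,0,0,0.2],[0,0,0,0,0,0,0.2],[0,0,0,0,0,0,0.2],[0,0,0,0,0,0,0.2]]])

```text
clock: 6.05
position: [0.6048, 0.0029, 0.1017]
orientation: [0.002, 0.706, 0.708, 0.002]
wrist_force: [6.4, 1.5, 1.0]
grip_width: 0.0418
grasp_force: 29.7
```

carry_out(targets=[[[0,0,0,0,0,0,0.2],[0,0,0,0,0,0,0.2],[0,0,0,0,0,0,0.2],[0,0,0,0,0,0,0.2]]])

```text
clock: 6.45
position: [0.6048, 0.0029, 0.1017]
orientation: [0.002, 0.706, 0.708, 0.002]
wrist_force: [5.3, 1.8, 0.8]
grip_width: 0.0419
grasp_force: 29.7
```

carry_out(targets=[[[0,0,-0.5,0,0,0,0.2],[0,0,-0.5,0,0,0,0.2],[0,0,-0.5,0,0,0,0.2],[0,0,-0.5,0,0,0,0.2],[0,0,-1.5,0,0,0,0.2],[0,0,-1.5,0,0,0,0.2],[0,0,-1.5,0,0,0,0.2],[0,0,0,0,0,0,0.2]]])

```text
clock: 7.25
position: [0.6039, 0.0027, 0.1688]
orientation: [0.002, 0.707, 0.707, 0.002]
wrist_force: [0.6, -1.1, -0.5]
grip_width: 0.0422
grasp_force: 29.6
```

carry_out(targets=[[[0,-4,0,0,0,0,0.2],[0,-4,0,0,0,0,0.2],[0,-4,0,0,0,0,0.2],[0,-4,0,0,0,0,0.2],[0,-4,0,0,0,0,0.2],[0,0,4,0,0,0,0.2],[0,0,4,0,0,0,0.2],[0,0,4,0,0,0,0.2],[0,0,2,0,0,0,0.2],[0,0,0,0,0,0,0.2],[0,0,0,0,0,0,0.2]]])

```text
clock: 8.35
position: [0.4022, 0.0026, 0.0258]
orientation: [-0.0, 0.707, 0.707, -0.0]
wrist_force: [0.5, -0.3, 0.3]
grip_width: 0.0416
grasp_force: 29.6
```

carry_out(targets=[[[0,0,1.2,0,0,0,0.2],[0,0,0.5,0,0,0,0.2],[0,0,0.3,0,0,0,0.2],[0,0,0,0,0,0,0.6],[0,0,0,0,0,0,0.9],[0,0,0,0,0,0,0.9],[0,0,-3,0,0,0,0.9],[0,0,-5,0,0,0,1],[0,0,-5,0,0,0,1],[0,0,-5,0,0,0,1],[0,0,0,0,0,0,1]]])

```text
clock: 9.45
position: [0.4061, 0.0026, 0.1918]
orientation: [0.004, 0.707, 0.707, 0.004]
wrist_force: [1.1, 0.2, -0.8]
grip_width: 0.0877
grasp_force: 0.0
```

```bash
python3 - <<'E'
from cell import env
from h import *
for n in("top","side"):
    c=cam(env,n); print(n)
    print("cap",find(c,"cap",(.402,.003),.022,.005,.03))
    for k,g in dict(A=(.48,.366),B=(.601,-.39)).items(): print("ring",k,find(c,"red",g,.032,0,.022))
    p=px(c,[.604,0.003,.016])[0]; b=blob(c,(0,0,0),(180,255,60),p,20); print("recess(z.016)",w(c,[b[0]],.016)[0].round(4),b[1])
plan(env,.480,.365,.15,-90)
E
```

```text
top
cap (None, 0, 0)
ring A (array([0.4801, 0.366 ]), 407, 477)
ring B (array([ 0.6009, -0.3916]), 414, 476)
recess(z.016) [0.6055 0.0021 0.016 ] 529.0
side
cap (array([0.4072, 0.0032]), 108, 178)
ring A (array([0.4885, 0.3477]), 16, 235)
ring B (array([ 0.6056, -0.3904]), 240, 406)
recess(z.016) [ 0.6071 -0.0027  0.016 ] 171.0
t9.6 pos [0.4029 0.0026 0.187 ] F [-0.4 -0.  -0.2] w 0.0879 gf 0.0
 turn deg(tool) [0.22 0.01 0.04]  shift cm now-frame [36.23  7.72  3.72]  in target frame [36.24  7.71  3.7 ]
```

carry_out(targets=[[[4.03,0.86,0,0,0,0,1],[4.03,0.86,0,0,0,0,1],[4.03,0.86,0,0,0,0,1],[4.03,0.86,0,0,0,0,1],[4.03,0.86,0,0,0,0,1],[4.03,0.86,0,0,0,0,1],[4.03,0.86,0,0,0,0,1],[4.03,0.86,0,0,0,0,1],[4.03,0.86,0,0,0,0,1],[0,0,4,0,0,0,1],[0,0,4,0,0,0,1],[0,0,4,0,0,0,1],[0,0,2,0,0,0,1],[0,0,0,0,0,0,1],[0,0,0,0,0,0,1]]])

```text
clock: 11.05
position: [0.4784, 0.3647, 0.0441]
orientation: [-0.0, 0.707, 0.707, -0.002]
wrist_force: [-0.0, 0.5, 0.5]
grip_width: 0.0877
grasp_force: 0.0
```

```bash
python3 - <<'E'
from cell import env
from h import *
plan(env,.480,.366,.003,-90)
c=cam(env,"side"); p=px(c,[.48,.366,.03])[0].astype(int)
cv2.imwrite("pics/g2.png",cv2.resize(c["image"][p[1]-50:p[1]+40,p[0]-60:p[0]+60,::-1],None,fx=5,fy=5,interpolation=3))
E
```

```text
t11.1 pos [0.4784 0.3647 0.0441] F [-0.   0.5  0.5] w 0.0877 gf 0.0
 turn deg(tool) [-0.16  0.12  0.04]  shift cm now-frame [0.14 0.17 4.11]  in target frame [0.13 0.16 4.11]
```

View pics/g2.png

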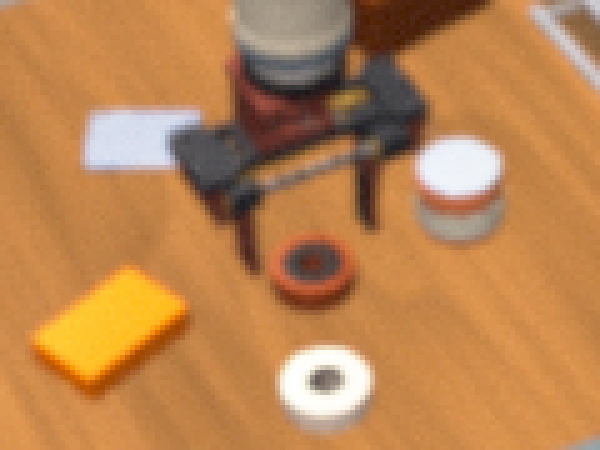

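carry_out(targets=[[[0.1,0.15,2,0,0,0,1],[0,0,1.5,0,0,0,1],[0,0,0.5,0,0,0,1],[0,0,0,0,0,0,0.4],[0,0,0,0,0,0,0.4],[0,0,0,0,0,0,0.4],[0,0,0,0,0,0,0.4],[0,0,0,0,0,0,0.4],[0,0,0,0,0,0,0.4]]])

```text
clock: 12.0
position: [0.4813, 0.3667, 0.0064]
orientation: [0.0, 0.707, 0.707, 0.001]
wrist_force: [-0.4, -0.6, 6.4]
grip_width: 0.0627
grasp_force: 30.0
```

carry_out(targets=[[[0,0,-1,0,0,0,0.4],[0,0,-3,0,0,0,0.4],[0,0,-4,0,0,0,0.4],[0,0,-4,0,0,0,0.4],[0,0,-3,0,0,0,0.4],[-3.6,1.24,0,0,0,0,0.4],[-3.6,1.24,0,0,0,0,0.4],[-3.6,1.24,0,0,0,0,0.4],[-3.6,1.24,0,0,0,0,0.4],[-3.6,1.24,0,0,0,0,0.4],[-3.6,1.24,0,0,0,0,0.4],[-3.6,1.24,0,0,0,0,0.4],[-3.6,1.24,0,0,0,0,0.4],[-3.6,1.24,0,0,0,0,0.4],[-3.6,1.24,0,0,0,0,0.4],[0,0,0,0,0,0,0.4],[0,0,0,0,0,0,0.4],[0,0,0,0,0,0,0.4]]])

```text
clock: 13.8
position: [0.6045, 0.0072, 0.1557]
orientation: [-0.0, 0.707, 0.707, -0.0]
wrist_force: [-0.3, 0.2, -0.9]
grip_width: 0.0628
grasp_force: 30.0
```

```bash
python3 - <<'E'
from cell import env
from h import *
plan(env,.605,.003,.126,-90)
E
```

```text
t13.8 pos [0.6045 0.0072 0.1557] F [-0.3  0.2 -0.9] w 0.0628 gf 30.0
 turn deg(tool) [-0.04 -0.01  0.06]  shift cm now-frame [-0.42  0.05  2.97]  in target frame [-0.42  0.05  2.97]
```

carry_out(targets=[[[-0.4,0.05,0,0,0,0,0.4],[0,0,1,0,0,0,0.4],[0,0,1,0,0,0,0.4],[0,0,1,0,0,0,0.4],[0,0,1,0,0,0,0.4],[0,0,1,0,0,0,0.4],[0,0,1,0,0,0,0.4],[0,0,0,0,0,0,0.4]]])

```text
clock: 14.6
position: [0.6053, 0.0025, 0.094]
orientation: [-0.0, 0.707, 0.707, -0.0]
wrist_force: [1.7, -0.2, -1.3]
grip_width: 0.0628
grasp_force: 30.0
```

carry_out(targets=[[[0,0,1.3,0,0,0,0.4],[0,0,1.3,0,0,0,0.4],[0,0,1.3,0,0,0,0.4],[0,0,1.2,0,0,0,0.4],[0,0,0.8,0,0,0,0.4],[0,0,0.4,0,0,0,0.4],[0,0,0,0,0,0,0.4]]])

```text
clock: 15.3
position: [0.6053, 0.0024, 0.032]
orientation: [-0.0, 0.707, 0.707, -0.0]
wrist_force: [1.0, -0.2, -0.6]
grip_width: 0.0629
grasp_force: 30.0
```

Release, retreat, and re-measure.

carry_out(targets=[[[0,0,0.1,0,0,0,0.7],[0,0,0,0,0,0,1],[0,0,0,0,0,0,1],[0,0,0,0,0,0,1],[0,0,-3,0,0,0,1],[0,0,-4,0,0,0,1],[0,0,-4,0,0,0,1],[0,0,-4,0,0,0,1],[-4,0,0,0,0,0,1],[-4,0,0,0,0,0,1],[-4,0,0,0,0,0,1],[-4,0,0,0,0,0,1],[-4,0,0,0,0,0,1],[0,0,0,0,0,0,1],[0,0,0,0,0,0,1]]])

```text
clock: 16.8
position: [0.6054, -0.1982, 0.1817]
orientation: [-0.0, 0.708, 0.707, 0.0]
wrist_force: [0.4, 0.0, -0.1]
grip_width: 0.088
grasp_force: 0.0
```

```bash
python3 - <<'E'
from cell import env
from h import *
c=cam(env,"top")
print("ring on spindle",find(c,"red",(.605,.003),.032,.024,.046))
r=find(c,"red",(.601,-.39),.032,0,.022); print("ring B",r)
plan(env,*r[0],.003,-90)
E
```

```text
ring on spindle (array([0.6052, 0.002 ]), 410, 459)
ring B (array([ 0.5965, -0.4112]), 110, 479)
t16.9 pos [ 0.6055 -0.1972  0.1816] F [ 0.4  0.4 -0.7] w 0.0876 gf 0.0
 turn deg(tool) [-0.02 -0.03 -0.  ]  shift cm now-frame [-21.41  -0.89  17.85]  in target frame [-21.4   -0.9   17.86]
```

```bash
python3 - <<'E'
from cell import env
from h import *
c=cam(env,"top"); cv2.imwrite("pics/t2.png",cv2.resize(c["image"][110:290,240:500,::-1],None,fx=3,fy=3,interpolation=3))
E
```

```text
(no output)
```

View pics/t2.png

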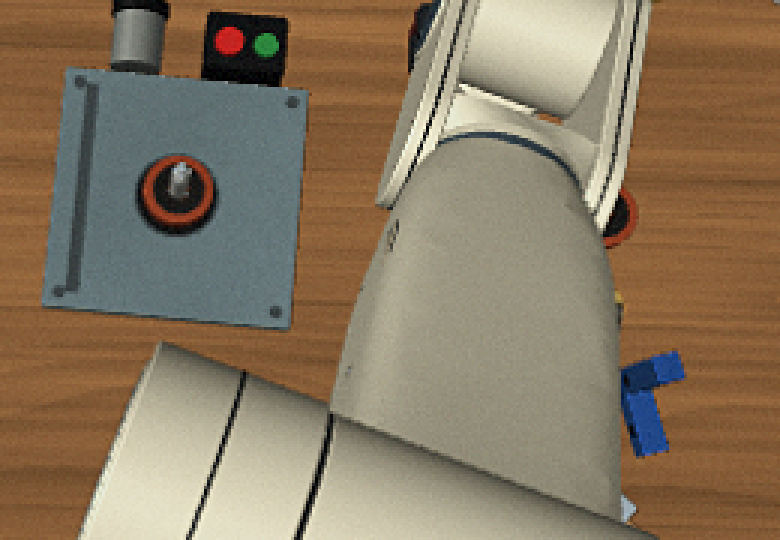

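carry_out(targets=[[[-3.9,-0.1,0,0,0,0,0.9],[-3.9,-0.1,0,0,0,0,0.9],[-3.9,-0.1,0,0,0,0,0.9],[-3.9,-0.1,0,0,0,0,0.9],[-3.9,0,0,0,0,0,0.9],[0,0,4,0,0,0,0.9],[0,0,4,0,0,0,0.9],[0,0,4,0,0,0,0.9],[0,0,2.5,0,0,0,0.9],[0,0,0,0,0,0,0.9],[0,0,0,0,0,0,0.9]]])

```text
clock: 18.0
position: [0.6025, -0.3914, 0.037]
orientation: [-0.0, 0.706, 0.708, -0.0]
wrist_force: [-0.2, -1.0, 1.7]
grip_width: 0.0787
grasp_force: 0.0
```

```bash
python3 - <<'E'
from cell import env
from h import *
c=cam(env,"top"); plan(env,.601,-.3916,.003,-90)
I=c["image"][150:230,400:480,::-1]
s=cam(env,"side"); p=px(s,[.6,-.39,.02])[0].astype(int); J=s["image"][p[1]-40:p[1]+40,p[0]-40:p[0]+40,::-1]
print(find(s,"red",(.601,-.3916),.032,0,.022))
cv2.imwrite("pics/g3.png",cv2.resize(np.hstack([I,J]),None,fx=5,fy=5,interpolation=3))
E
```

```text
t18.1 pos [ 0.6032 -0.3922  0.0383] F [-0.1 -0.1  0.6] w 0.0787 gf 0.0
 turn deg(tool) [0.09 0.06 0.1 ]  shift cm now-frame [ 0.06 -0.23  3.52]  in target frame [ 0.06 -0.22  3.53]
(array([ 0.6046, -0.4004]), 131, 409)
```

View pics/g3.png

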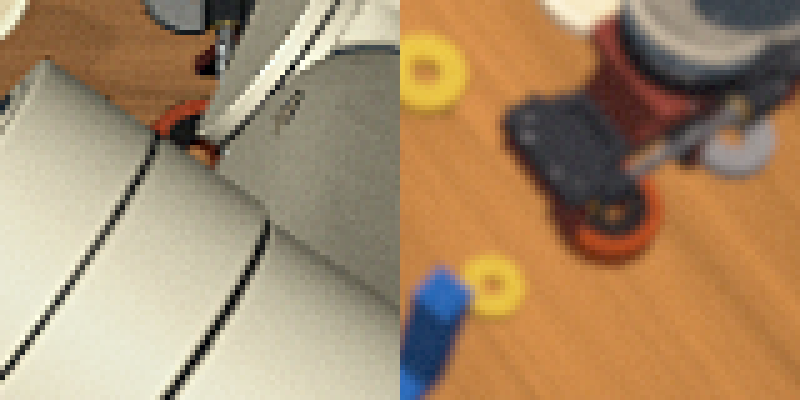

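The ring is where measured (side panel ~(615,215), between the fingers), so I go down and grip.

carry_out(targets=[[[0.05,-0.2,1,0,0,0,0.9],[0,0,1.5,0,0,0,0.9],[0,0,0.8,0,0,0,0.9],[0,0,0,0,0,0,0.9],[0,0,0,0,0,0,0.4],[0,0,0,0,0,0,0.4],[0,0,0,0,0,0,0.4],[0,0,0,0,0,0,0.4],[0,0,0,0,0,0,0.4]]])

```text
clock: 19.0
position: [0.6, -0.3922, 0.004]
orientation: [0.0, 0.707, 0.707, 0.0]
wrist_force: [-0.5, -0.2, 0.9]
grip_width: 0.0627
grasp_force: 29.8
```

carry_out(targets=[[[0,0,-1,0,0,0,0.4],[0,0,-3,0,0,0,0.4],[0,0,-4,0,0,0,0.4],[0,0,-4,0,0,0,0.4],[0,0,-3,0,0,0,0.4],[3.95,0.05,0,0,0,0,0.4],[3.95,0.05,0,0,0,0,0.4],[3.95,0.05,0,0,0,0,0.4],[3.95,0.05,0,0,0,0,0.4],[3.95,0.05,0,0,0,0,0.4],[3.95,0.05,0,0,0,0,0.4],[3.95,0.05,0,0,0,0,0.4],[3.95,0.05,0,0,0,0,0.4],[3.95,0.05,0,0,0,0,0.4],[3.95,0.05,0,0,0,0,0.4],[0,0,0,0,0,0,0.4],[0,0,0,0,0,0,0.4],[0,0,0,0,0,0,0.4]]])

```text
clock: 20.8
position: [0.6047, 0.0021, 0.1541]
orientation: [0.0, 0.707, 0.707, 0.0]
wrist_force: [0.6, 0.6, -0.7]
grip_width: 0.0624
grasp_force: 29.8
```

```bash
python3 - <<'E'
from cell import env
from h import *
plan(env,.605,.003,.12,-90)
E
```

```text
t20.8 pos [0.6047 0.0021 0.1541] F [ 0.6  0.6 -0.7] w 0.0624 gf 29.8
 turn deg(tool) [0.02 0.02 0.01]  shift cm now-frame [0.09 0.03 3.41]  in target frame [0.09 0.03 3.41]
```

carry_out(targets=[[[0.05,0.03,1,0,0,0,0.4],[0,0,1,0,0,0,0.4],[0,0,1,0,0,0,0.4],[0,0,1,0,0,0,0.4],[0,0,1,0,0,0,0.4],[0,0,1,0,0,0,0.4],[0,0,0,0,0,0,0.4]]])

```text
clock: 21.5
position: [0.6055, 0.0021, 0.092]
orientation: [0.001, 0.707, 0.707, -0.0]
wrist_force: [6.1, -8.5, -6.0]
grip_width: 0.0628
grasp_force: 29.9
```

carry_out(targets=[[[0,0,1,0,0,0,0.4],[0,0,1,0,0,0,0.4],[0,0,1,0,0,0,0.4],[0,0,0.6,0,0,0,0.4],[0,0,0.3,0,0,0,0.4],[0,0,0,0,0,0,0.4]]])

```text
clock: 22.1
position: [0.6058, 0.0022, 0.054]
orientation: [0.001, 0.707, 0.707, 0.0]
wrist_force: [3.5, -8.4, -4.0]
grip_width: 0.0627
grasp_force: 29.9
```

carry_out(targets=[[[-0.1,0,0.4,0,0,0,0.4],[0,0,0,0,0,0,0.7],[0,0,0,0,0,0,1],[0,0,0,0,0,0,1],[0,0,0,0,0,0,1],[0,0,-3,0,0,0,1],[0,0,-4,0,0,0,1],[0,0,-4,0,0,0,1],[0,0,-2,0,0,0,1],[-3.55,-2.63,0,0,0,0,1],[-3.55,-2.63,0,0,0,0,1],[-3.55,-2.63,0,0,0,0,1],[-3.55,-2.63,0,0,0,0,1],[-3.55,-2.63,0,0,0,0,1],[0,0,0,0,0,0,1],[0,0,0,0,0,0,1]]])

```text
clock: 23.7
position: [0.4731, -0.1756, 0.1808]
orientation: [-0.0, 0.708, 0.707, 0.0]
wrist_force: [-0.3, -0.1, -0.1]
grip_width: 0.0879
grasp_force: 0.0
```

```bash
python3 - <<'E'
from cell import env
from h import *
for n in("top","side"):
    c=cam(env,n); print(n,"ring2 on spindle",find(c,"red",(.605,.003),.032,.024,.068),find(c,"white",(.4213,-.2465),.032,0,.022),"A",find(c,"white",(.436,.2552),.032,0,.022),"fl",find(c,"brass",(.5625,-.2583),.027,0,.012))
plan(env,.4213,-.2465,.004,-90)
E
```

```text
top ring2 on spindle (array([0.6042, 0.0024]), 446, 511) (array([ 0.4229, -0.2446]), 1224, 475) A (array([0.436 , 0.2553]), 433, 465) fl (None, 0, 0)Traceback (most recent call last):
  File "<stdin>", line 4, in <module>
  File "h.py", line 27, in find
    q,a=blob(c,*COL[col],p0,rad or 20)
        ~~~~^^^^^^^^^^^^^^^^^^^^^^^^^^
  File "h.py", line 20, in blob
    h=cv2.convexHull(q); M=cv2.moments(h); return np.array([M["m10"]/M["m00"],M["m01"]/M["m00"]]),M["m00"]
                                                            ~~~~~~~~^~~~~~~~~
ZeroDivisionError: float division by zero
```

```bash
python3 - <<'E'
from cell import env
from h import *
c=cam(env,"side"); print(find(c,"white",(.4213,-.2465),.032,0,.022),"fl",find(c,"brass",(.5625,-.2583),.027,0,.012))
plan(env,.4213,-.2465,.004,-90)
E
```

```text
(array([ 0.4256, -0.244 ]), 346, 396) fl (array([ 0.5665, -0.256 ]), 192, 243)
t23.9 pos [ 0.4742 -0.1743  0.1807] F [0.8 0.4 0.6] w 0.0878 gf 0.0
 turn deg(tool) [ 0.02 -0.01  0.1 ]  shift cm now-frame [-7.21 -5.31 17.67]  in target frame [-7.22 -5.29 17.67]
```

carry_out(targets=[[[-3.6,-2.65,0,0,0,0,1],[-3.6,-2.65,0,0,0,0,1],[0,0,4,0,0,0,1],[0,0,4,0,0,0,1],[0,0,4,0,0,0,1],[0,0,2.5,0,0,0,1],[0,0,0,0,0,0,1],[0,0,0,0,0,0,1],[0,0,1.5,0,0,0,1],[0,0,1.1,0,0,0,1],[0,0,0.5,0,0,0,1],[0,0,0,0,0,0,1],[0,0,0,0,0,0,0.4],[0,0,0,0,0,0,0.4],[0,0,0,0,0,0,0.4],[0,0,0,0,0,0,0.4],[0,0,0,0,0,0,0.4],[0,0,0,0,0,0,0.4]]])

```text
clock: 25.65
position: [0.4208, -0.2473, 0.005]
orientation: [0.0, 0.707, 0.707, 0.0]
wrist_force: [-0.4, 0.2, 6.0]
grip_width: 0.0619
grasp_force: 29.9
```

```bash
python3 - <<'E'
from cell import env
from h import *
plan(env,.605,.0020,.15,-90)
c=cam(env,"side"); print(find(c,"white",(.4213,-.2465),.032,0,.022))
E
```

```text
t25.6 pos [ 0.4208 -0.2473  0.005 ] F [-0.4  0.2  6. ] w 0.0619 gf 29.9
 turn deg(tool) [0.03 0.02 0.04]  shift cm now-frame [ 24.92  18.44 -14.5 ]  in target frame [ 24.93  18.42 -14.5 ]
(array([ 0.4295, -0.2497]), 281, 397)
```

carry_out(targets=[[[0,0,-1,0,0,0,0.4],[0,0,-3,0,0,0,0.4],[0,0,-4,0,0,0,0.4],[0,0,-4,0,0,0,0.4],[0,0,-3,0,0,0,0.4],[3.11,2.3,0,0,0,0,0.4],[3.11,2.3,0,0,0,0,0.4],[3.11,2.3,0,0,0,0,0.4],[3.11,2.3,0,0,0,0,0.4],[3.11,2.3,0,0,0,0,0.4],[3.11,2.3,0,0,0,0,0.4],[3.11,2.3,0,0,0,0,0.4],[3.11,2.3,0,0,0,0,0.4],[0,0,0,0,0,0,0.4],[0,0,0,0,0,0,0.4],[0,0,0,0,0,0,0.4]]])

```text
clock: 27.3
position: [0.6033, 0.0011, 0.1545]
orientation: [-0.0, 0.707, 0.707, -0.001]
wrist_force: [-0.7, 0.6, -1.1]
grip_width: 0.0623
grasp_force: 29.9
```

```bash
python3 - <<'E'
from cell import env
from h import *
plan(env,.605,.0015,.12,-90)
E
```

```text
t27.3 pos [0.6033 0.0011 0.1545] F [-0.7  0.6 -1.1] w 0.0623 gf 29.9
 turn deg(tool) [-0.08  0.01  0.01]  shift cm now-frame [0.04 0.18 3.45]  in target frame [0.04 0.17 3.45]
```

carry_out(targets=[[[0,0.17,1,0,0,0,0.4],[0,0,1,0,0,0,0.4],[0,0,1,0,0,0,0.4],[0,0,1,0,0,0,0.4],[0,0,1,0,0,0,0.4],[0,0,1,0,0,0,0.4],[0,0,0,0,0,0,0.4]]])

```text
clock: 28.0
position: [0.6055, 0.0017, 0.0929]
orientation: [-0.001, 0.707, 0.707, -0.001]
wrist_force: [0.5, -0.2, -1.1]
grip_width: 0.0622
grasp_force: 29.9
```

carry_out(targets=[[[0,0,0.8,0,0,0,0.4],[0,0,0.6,0,0,0,0.4],[0,0,0.4,0,0,0,0.4],[0,0,0.2,0,0,0,0.4],[0,0,0,0,0,0,0.4]]])

```text
clock: 28.5
position: [0.6059, 0.0018, 0.0744]
orientation: [-0.0, 0.707, 0.707, -0.0]
wrist_force: [0.1, 0.3, -1.5]
grip_width: 0.0628
grasp_force: 29.9
```

carry_out(targets=[[[0,0,0.1,0,0,0,0.6],[0,0,0,0,0,0,0.9],[0,0,0,0,0,0,0.9],[0,0,0,0,0,0,0.9],[0,0,-3,0,0,0,0.9],[0,0,-4,0,0,0,0.9],[0,0,-4,0,0,0,0.9],[-3.25,-0.54,0,0,0,0,0.9],[-3.25,-0.54,0,0,0,0,0.9],[-3.25,-0.54,0,0,0,0,0.9],[-3.25,-0.54,0,0,0,0,0.9],[-3.25,-0.54,0,0,0,0,0.9],[0,0,0,0,0,0,0.9],[0,0,0,0,0,0,0.9]]])

```text
clock: 29.9
position: [0.5791, -0.1612, 0.1837]
orientation: [-0.0, 0.708, 0.707, 0.0]
wrist_force: [0.1, -0.6, -0.0]
grip_width: 0.0789
grasp_force: 0.0
```

```bash
python3 - <<'E'
from cell import env
from h import *
c=cam(env,"top"); print("spacer",find(c,"white",(.605,.002),.032,.068,.090),"red",find(c,"red",(.605,.003),.032,.024,.068))
c=cam(env,"side"); print("fl",find(c,"brass",(.5625,-.2583),.027,0,.012))
plan(env,.5625,-.2583,.003,-90)
E
```

```text
spacer (array([0.6073, 0.0025]), 450, 488) red (array([0.5817, 0.0185]), 38, 509)
fl (array([ 0.5675, -0.2558]), 182, 243)
t30.0 pos [ 0.5793 -0.16    0.1837] F [-0.3  0.4 -0.5] w 0.0793 gf 0.0
 turn deg(tool) [-0.   -0.02  0.06]  shift cm now-frame [-9.83 -1.69 18.07]  in target frame [-9.83 -1.68 18.07]
```

carry_out(targets=[[[-3.28,-0.57,0,0,0,0,0.9],[-3.28,-0.57,0,0,0,0,0.9],[-3.28,-0.57,0,0,0,0,0.9],[0,0,4,0,0,0,0.9],[0,0,4,0,0,0,0.9],[0,0,4,0,0,0,0.9],[0,0,2.5,0,0,0,0.9],[0,0,1.5,0,0,0,0.9],[0,0,0,0,0,0,0.9],[0,0,1.2,0,0,0,0.9],[0,0,0.8,0,0,0,0.9],[0,0,0,0,0,0,0.9],[0,0,0,0,0,0,0.3],[0,0,0,0,0,0,0.3],[0,0,0,0,0,0,0.3],[0,0,0,0,0,0,0.3],[0,0,0,0,0,0,0.3],[0,0,0,0,0,0,0.3]]])

```text
clock: 31.8
position: [0.5625, -0.2594, 0.0041]
orientation: [0.0, 0.707, 0.707, 0.0]
wrist_force: [-0.3, -0.7, 5.0]
grip_width: 0.0525
grasp_force: 30.0
```

```bash
python3 - <<'E'
from cell import env
from h import *
plan(env,.6055,.0015,.15,-90)
E
```

```text
t31.8 pos [ 0.5625 -0.2594  0.0041] F [-0.3 -0.7  5. ] w 0.0525 gf 30.0
 turn deg(tool) [0.03 0.02 0.04]  shift cm now-frame [ 26.08   4.33 -14.59]  in target frame [ 26.09   4.3  -14.59]
```

carry_out(targets=[[[0,0,-1,0,0,0,0.3],[0,0,-3,0,0,0,0.3],[0,0,-4,0,0,0,0.3],[0,0,-4,0,0,0,0.3],[0,0,-3,0,0,0,0.3],[3.26,0.54,0,0,0,0,0.3],[3.26,0.54,0,0,0,0,0.3],[3.26,0.54,0,0,0,0,0.3],[3.26,0.54,0,0,0,0,0.3],[3.26,0.54,0,0,0,0,0.3],[3.26,0.54,0,0,0,0,0.3],[3.26,0.54,0,0,0,0,0.3],[3.26,0.54,0,0,0,0,0.3],[0,0,0,0,0,0,0.3],[0,0,0,0,0,0,0.3],[0,0,0,0,0,0,0.3]]])

```text
clock: 33.4
position: [0.6049, 0.0009, 0.1538]
orientation: [-0.0, 0.707, 0.707, -0.0]
wrist_force: [0.2, -0.7, -0.2]
grip_width: 0.0526
grasp_force: 30.0
```

```bash
python3 - <<'E'
from cell import env
from h import *
plan(env,.6055,.0013,.094,-90)
E
```

```text
t33.4 pos [0.6049 0.0009 0.1538] F [ 0.2 -0.7 -0.2] w 0.0526 gf 30.0
 turn deg(tool) [-0.02  0.01  0.01]  shift cm now-frame [0.04 0.06 5.98]  in target frame [0.04 0.06 5.98]
```

Flange underside lands at z 0.090, so TCP ≈ 0.094.

carry_out(targets=[[[0.03,0.05,1,0,0,0,0.3],[0,0,1,0,0,0,0.3],[0,0,1,0,0,0,0.3],[0,0,1,0,0,0,0.3],[0,0,1,0,0,0,0.3],[0,0,0.6,0,0,0,0.3],[0,0,0.3,0,0,0,0.3],[0,0,0,0,0,0,0.3]]])

```text
clock: 34.2
position: [0.6058, 0.0017, 0.0944]
orientation: [0.0, 0.707, 0.707, -0.0]
wrist_force: [1.0, -1.9, -2.7]
grip_width: 0.0524
grasp_force: 30.0
```

carry_out(targets=[[[0,0,0,0,0,0,0.6],[0,0,0,0,0,0,0.9],[0,0,0,0,0,0,0.9],[0,0,0,0,0,0,0.9],[0,0,-3,0,0,0,0.9],[0,0,-4,0,0,0,0.9],[0,0,-2,0,0,0,0.9],[4,0,0,0,0,0,0.9],[4,0,0,0,0,0,0.9],[4,0,0,0,0,0,0.9],[4,0,0,0,0,0,0.9],[4,0,0,0,0,0,0.9],[0,0,0,0,0,0,0.9],[0,0,0,0,0,0,0.9]]])

```text
clock: 35.6
position: [0.6052, 0.2028, 0.1845]
orientation: [-0.0, 0.706, 0.708, -0.0]
wrist_force: [-0.2, -0.2, 0.1]
grip_width: 0.0793
grasp_force: 0.0
```

```bash
python3 - <<'E'
from cell import env
from h import *
c=cam(env,"top"); print("fl",find(c,"brass",(.6055,.002),.027,.090,.102))
print("cap",find(c,"cap",(.403,.003),.022,.007,.03))
print("spA",find(c,"white",(.436,.2552),.032,0,.022))
s=cam(env,"side"); I=lambda c,P,r:cv2.resize(c["image"][int(P[1])-r:int(P[1])+r,int(P[0])-r:int(P[0])+r,::-1],(390,390),interpolation=3)
cv2.imwrite("pics/f1.png",np.hstack([I(c,px(c,[.52,0,.05])[0],60),I(s,px(s,[.6,0,.06])[0],40)]))
plan(env,.4025,.003,.006,-90)
E
```

```text
fl (array([0.6048, 0.0031]), 280, 343)
cap (array([0.403 , 0.0011]), 180, 221)
spA (array([0.438 , 0.2533]), 1180, 465)
t35.7 pos [0.6054 0.2011 0.1846] F [ 0.7  0.  -0.9] w 0.0792 gf 0.0
 turn deg(tool) [-0.02  0.02  0.01]  shift cm now-frame [-19.8  -20.29  17.88]  in target frame [-19.81 -20.29  17.86]
```

View pics/f1.png

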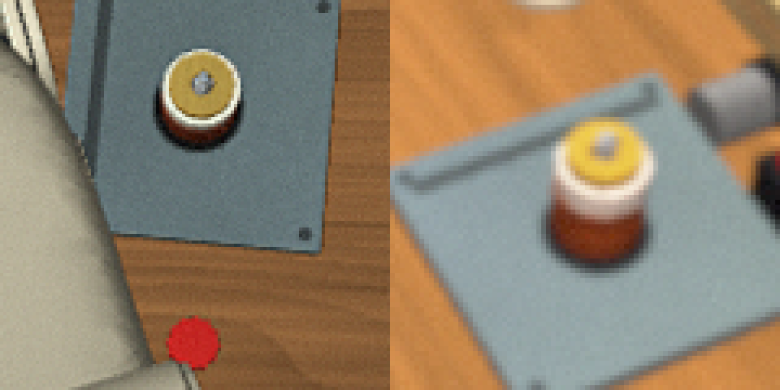

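carry_out(targets=[[[-2.85,-2.9,0,0,0,0,0.9],[-2.85,-2.9,0,0,0,0,0.9],[-2.85,-2.9,0,0,0,0,0.9],[-2.85,-2.9,0,0,0,0,0.9],[-2.85,-2.9,0,0,0,0,0.9],[-2.85,-2.9,0,0,0,0,0.9],[-2.85,-2.9,0,0,0,0,0.9],[0,0,4,0,0,0,0.9],[0,0,4,0,0,0,0.9],[0,0,4,0,0,0,0.9],[0,0,2.5,0,0,0,0.9],[0,0,0,0,0,0,0.9],[0,0,2,0,0,0,0.9],[0,0,1.3,0,0,0,0.9],[0,0,0,0,0,0,0.9],[0,0,0,0,0,0,0.2],[0,0,0,0,0,0,0.2],[0,0,0,0,0,0,0.2],[0,0,0,0,0,0,0.2]]])

```text
clock: 37.6
position: [0.4031, 0.0023, 0.0073]
orientation: [0.0, 0.707, 0.707, 0.0]
wrist_force: [0.6, -0.9, -0.4]
grip_width: 0.0504
grasp_force: 0.0
```

carry_out(targets=[[[0,0,0,0,0,0,0.2],[0,0,0,0,0,0,0.2],[0,0,0,0,0,0,0.2],[0,0,0,0,0,0,0.2],[0,0,0,0,0,0,0.2]]])

```text
clock: 38.1
position: [0.4029, 0.0023, 0.007]
orientation: [0.0, 0.707, 0.707, 0.0]
wrist_force: [-0.6, -0.4, 6.5]
grip_width: 0.0413
grasp_force: 30.0
```

```bash
python3 - <<'E'
from cell import env
from h import *
plan(env,.6055,.0025,.16,-90)
E
```

```text
t38.1 pos [0.4029 0.0023 0.007 ] F [-0.6 -0.4  6.5] w 0.0413 gf 30.0
 turn deg(tool) [0.03 0.   0.03]  shift cm now-frame [ 1.000e-02  2.026e+01 -1.529e+01]  in target frame [ 2.000e-02  2.026e+01 -1.530e+01]
```

carry_out(targets=[[[0,0,-1,0,0,0,0.2],[0,0,-3,0,0,0,0.2],[0,0,-4,0,0,0,0.2],[0,0,-4,0,0,0,0.2],[0,0,-4,0,0,0,0.2],[0.0,4.05,0,0,0,0,0.2],[0.0,4.05,0,0,0,0,0.2],[0.0,4.05,0,0,0,0,0.2],[0.0,4.05,0,0,0,0,0.2],[0.0,4.05,0,0,0,0,0.2],[0,0,0,0,0,0,0.2],[0,0,0,0,0,0,0.2],[0,0,0,0,0,0,0.2]]])

```text
clock: 39.4
position: [0.6034, 0.0025, 0.1664]
orientation: [-0.001, 0.707, 0.707, -0.001]
wrist_force: [-0.6, -0.5, -1.0]
grip_width: 0.0415
grasp_force: 30.0
```

```bash
python3 - <<'E'
from cell import env
from h import *
plan(env,.6055,.0023,.12,-90)
E
```

```text
t39.4 pos [0.6034 0.0025 0.1664] F [-0.6 -0.5 -1. ] w 0.0415 gf 30.0
 turn deg(tool) [-0.12 -0.    0.04]  shift cm now-frame [-0.02  0.22  4.64]  in target frame [-0.02  0.21  4.64]
```

carry_out(targets=[[[0,0.05,1,0,0,0,0.2],[0,0,1,0,0,0,0.2],[0,0,1,0,0,0,0.2],[0,0,1,0,0,0,0.2],[0,0,0.5,0,0,0,0.2],[0,0,0,0,0,0,0.2],[0,0,0,0,0,0,0.2]]])

```text
clock: 40.1
position: [0.6057, 0.0025, 0.1216]
orientation: [-0.0, 0.707, 0.707, -0.0]
wrist_force: [0.5, -0.2, -0.6]
grip_width: 0.0414
grasp_force: 30.0
```

carry_out(targets=[[[0,0,0.4,0,0,0,0.2],[0,0,0.4,0,0,0,0.2],[0,0,0.4,0,0,0,0.2],[0,0,0.4,0,0,0,0.2],[0,0,0,0,0,0,0.2],[0,0,0,0,0,0,0.2]]])

```text
clock: 40.7
position: [0.6069, 0.0024, 0.1082]
orientation: [0.001, 0.707, 0.707, 0.001]
wrist_force: [-4.1, 0.5, 19.0]
grip_width: 0.0412
grasp_force: 30.0
```

carry_out(targets=[[[0,0,0.3,0,0,0,0.2],[0,0,0,0,0,0,0.2],[0,0,0,0,0,0,0.2]]])

```text
clock: 41.0
position: [0.607, 0.0024, 0.1065]
orientation: [0.001, 0.707, 0.707, 0.001]
wrist_force: [-8.3, 1.2, 30.7]
grip_width: 0.0413
grasp_force: 30.1
```

carry_out(targets=[[[0,0,-0.5,0,0,0,0.2],[0,0,0,0,0,0,0.6],[0,0,0,0,0,0,0.9],[0,0,0,0,0,0,0.9],[0,0,-2,0,0,0,0.9],[0,0,-4,0,0,0,0.9],[0,0,-2,0,0,0,0.9],[4,-1,0,0,0,0,0.9],[4,-1,0,0,0,0,0.9],[4,-1,0,0,0,0,0.9],[4,-1,0,0,0,0,0.9],[4,-1,0,0,0,0,0.9],[0,0,0,0,0,0,0.9],[0,0,0,0,0,0,0.9]]])

```text
clock: 42.4
position: [0.5552, 0.2031, 0.1873]
orientation: [-0.0, 0.706, 0.708, -0.0]
wrist_force: [0.8, 0.5, 0.7]
grip_width: 0.0792
grasp_force: 0.0
```

```bash
python3 - <<'E'
from cell import env
from h import *
C=[cam(env,n) for n in("top","side")]
# cap height: triangulate the red blob (visible centroid) with both hypotheses
for h in(.102,.113): print(h,[find(c,"cap",(.605,.002),.022,h+.006,h+.03) for c in C])
# square fit: param x,y,yaw ; silhouette IoU in both images
def mask(c):
    m=cv2.inRange(c["hsv"],*[np.array(v) for v in COL["blue"]]); k=np.zeros_like(m); q=px(c,[.44,-.42,.03])[0].astype(int); cv2.circle(k,tuple(int(v) for v in q),40,255,-1); return m&k
def box(a,b): return np.array([[x,y,z] for x in(a[0],b[0]) for y in(a[1],b[1]) for z in(a[2],b[2])])
BX=[box((0,-.012,0),(.08,.012,.024)),box((0,-.012,0),(.024,.012,.11))]
M=[mask(c) for c in C]; print([int((m>0).sum()) for m in M])
up=4
def cost(v,only=(0,1)):
    S=R.from_euler("z",v[2]).as_matrix(); e=0
    for i in only:
        k=np.zeros((420*up,560*up),np.uint8)
        for b in BX:
            p=px(C[i],b@S.T+[v[0],v[1],0]); cv2.fillConvexPoly(k,cv2.convexHull(((p+.5)*up).astype(np.int32)),255)
        k=cv2.resize(k,(560,420),interpolation=cv2.INTER_AREA)
        e+=np.abs(k.astype(float)-M[i]).sum()/M[i].astype(float).sum()
    return e
from scipy.optimize import minimize,brute
for only in((0,1),(0,),(1,)):
    b=min(((cost((x,y,t),only),x,y,t) for x in np.arange(.40,.52,.01) for y in np.arange(-.46,-.37,.01) for t in np.radians(range(180,260,10))))
    r=minimize(cost,b[1:],args=(only,),method="Nelder-Mead",options=dict(initial_simplex=np.array(b[1:])+np.array([[0,0,0],[.005,0,0],[0,.005,0],[0,0,.1]]))); print(only,r.x.round(4),np.degrees(r.x[2]).round(1),round(r.fun,3))
I=lambda c,P,r:cv2.resize(c["image"][int(P[1])-r:int(P[1])+r,int(P[0])-r:int(P[0])+r,::-1],(390,390),interpolation=3)
cv2.imwrite("pics/f2.png",np.hstack([I(C[0],px(C[0],[.44,-.41,.03])[0],30),I(C[1],px(C[1],[.6,0,.07])[0],35)]))
plan(env,.44,-.41,.2,0)
E
```

```text
0.102 [(array([0.6056, 0.0022]), 202, 259), (array([0.6104, 0.0032]), 102, 177)]
0.113 [(array([0.6028, 0.0027]), 202, 264), (array([ 0.6044, -0.0044]), 102, 180)]
[430, 336]
(0, 1) [ 0.4578 -0.4097  3.4829] 199.6 0.55
(0,) [ 0.4584 -0.4105  3.4574] 198.1 0.145
(1,) [ 0.4627 -0.4072  3.4789] 199.3 0.375
t42.5 pos [0.5557 0.2016 0.1873] F [-0.3 -0.5 -0. ] w 0.0791 gf 0.0
 turn deg(tool) [-4.000e-02  0.000e+00 -8.999e+01]  shift cm now-frame [-61.16 -11.58  -1.23]  in target frame [ 11.57 -61.16  -1.27]
```

View pics/f2.png

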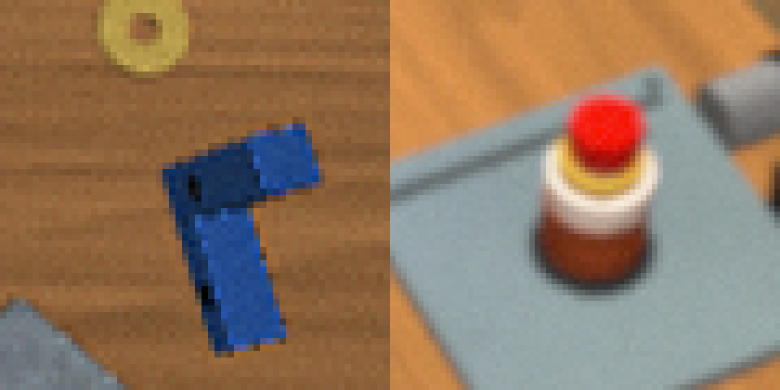

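carry_out(targets=[[[0,0,0,0,0,8,0.9],[0,0,0,0,0,8,0.9],[0,0,0,0,0,8,0.9],[0,0,0,0,0,8,0.9],[0,0,0,0,0,8,0.9],[0,0,0,0,0,8,0.9],[0,0,0,0,0,8,0.9],[0,0,0,0,0,8,0.8],[0,0,0,0,0,8,0.7],[0,0,0,0,0,0,0.7]]])

```text
clock: 43.5
position: [0.556, 0.2009, 0.1875]
orientation: [0.0, 0.988, 0.155, -0.0]
wrist_force: [-0.1, -0.1, -0.9]
grip_width: 0.0624
grasp_force: 0.0
```

carry_out(targets=[[[-2.1,3.94,0,0,0,0,0.7],[-2.1,3.94,0,0,0,0,0.7],[-2.1,3.94,0,0,0,0,0.7],[-2.1,3.94,0,0,0,0,0.7],[-2.1,3.94,0,0,0,0,0.7],[-2.1,3.94,0,0,0,0,0.7],[-2.1,3.94,0,0,0,0,0.7],[-2.1,3.94,0,0,0,0,0.7],[-2.1,3.94,0,0,0,0,0.7],[-2.1,3.94,0,0,0,0,0.7],[-2.1,3.94,0,0,0,0,0.7],[-2.1,3.94,0,0,0,0,0.7],[-2.1,3.94,0,0,0,0,0.7],[-2.1,3.94,0,0,0,0,0.7],[0,0,0,0,0,0,0.7],[0,0,0,0,0,0,0.7],[0,0,0,0,0,0,0.7]]])

```text
clock: 45.2
position: [0.4463, -0.4123, 0.1874]
orientation: [-0.001, 0.988, 0.157, -0.0]
wrist_force: [-0.5, 0.6, 0.1]
grip_width: 0.0614
grasp_force: 0.0
```

```bash
python3 - <<'E'
from cell import env
from h import *
plan(env,.447,-.4142,.066,-162)
print(env.sense()["qpos"].round(2))
E
```

```text
t45.2 pos [ 0.4463 -0.4123  0.1874] F [-0.5  0.6  0.1] w 0.0614 gf 0.0
 turn deg(tool) [-0.07  0.02  0.11]  shift cm now-frame [1.000e-02 2.200e-01 1.214e+01]  in target frame [1.000e-02 2.000e-01 1.214e+01]
[-0.77  0.44  1.7   0.    1.01  0.49]
```

carry_out(targets=[[[0,0.15,3,0,0,0,0.6],[0,0,3,0,0,0,0.6],[0,0,3,0,0,0,0.6],[0,0,2,0,0,0,0.6],[0,0,1.1,0,0,0,0.6],[0,0,0,0,0,0,0.6],[0,0,0,0,0,0,0.1],[0,0,0,0,0,0,0.1],[0,0,0,0,0,0,0.1],[0,0,0,0,0,0,0.1],[0,0,0,0,0,0,0.1],[0,0,0,0,0,0,0.1],[0,0,0,0,0,0,0.1],[0,0,0,0,0,0,0.1],[0,0,0,0,0,0,0.1],[0,0,0,0,0,0,0.1],[0,0,0,0,0,0,0.1]]])

```text
clock: 46.9
position: [0.4477, -0.4148, 0.0676]
orientation: [0.0, 0.988, 0.157, 0.0]
wrist_force: [-0.7, 1.1, 7.1]
grip_width: 0.0239
grasp_force: 30.0
```

carry_out(targets=[[[0,0,-1,0,0,0,0.1],[0,0,-3,0,0,0,0.1],[0,0,-4,0,0,0,0.1],[2.2,-3.48,0,0,0,0,0.1],[2.2,-3.48,0,0,0,0,0.1],[2.2,-3.48,0,0,0,0,0.1],[2.2,-3.48,0,0,0,0,0.1],[2.2,-3.48,0,0,0,0,0.1],[2.2,-3.48,0,0,0,0,0.1],[2.2,-3.48,0,0,0,0,0.1],[2.2,-3.48,0,0,0,0,0.1],[2.2,-3.48,0,0,0,0,0.1],[2.2,-3.48,0,0,0,0,0.1],[0,0,0,0,0,0,0.1],[0,0,0,0,0,0,0.1],[0,0,0,0,0,0,0.1]]])

```text
clock: 48.5
position: [0.5483, -0.0163, 0.1467]
orientation: [0.0, 0.988, 0.157, -0.0]
wrist_force: [-0.6, -0.9, -1.7]
grip_width: 0.0237
grasp_force: 30.0
```

```bash
python3 - <<'E'
from cell import env
from h import *
plan(env,.5497,-.0157,.0836,-162); plan(env,.5639,-.0110,.0836,-162)
E
```

```text
t48.5 pos [ 0.5483 -0.0163  0.1467] F [-0.6 -0.9 -1.7] w 0.0237 gf 30.0
 turn deg(tool) [0.01 0.03 0.01]  shift cm now-frame [ 0.16 -0.02  6.31]  in target frame [ 0.15 -0.02  6.31]
t48.5 pos [ 0.5483 -0.0163  0.1467] F [-0.6 -0.9 -1.7] w 0.0237 gf 30.0
 turn deg(tool) [0.01 0.03 0.01]  shift cm now-frame [ 1.65 -0.03  6.31]  in target frame [ 1.65 -0.03  6.31]
```

carry_out(targets=[[[0,0,2,0,0,0,0.1],[0,0,2,0,0,0,0.1],[0,0,1.2,0,0,0,0.1],[0,0,0.6,0,0,0,0.1],[0,0,0.3,0,0,0,0.1],[0,0,0,0,0,0,0.1],[0,0,0,0,0,0,0.1]]])

```text
clock: 49.2
position: [0.5492, -0.0157, 0.0862]
orientation: [0.0, 0.988, 0.157, 0.0]
wrist_force: [-0.7, 0.7, -2.4]
grip_width: 0.0237
grasp_force: 30.0
```

carry_out(targets=[[[0.5,0,0.1,0,0,0,0.1],[0.5,0,0.1,0,0,0,0.1],[0.3,0,0.1,0,0,0,0.1],[0,0,0.1,0,0,0,0.1],[0,0,0,0,0,0,0.1],[0,0,0,0,0,0,0.1]]])

```text
clock: 49.8
position: [0.5619, -0.0113, 0.0835]
orientation: [0.0, 0.988, 0.157, 0.001]
wrist_force: [-4.3, -0.1, 14.2]
grip_width: 0.0241
grasp_force: 30.0
```

carry_out(targets=[[[0.15,0,-0.1,0,0,0,0.1],[0.15,0,0,0,0,0,0.1],[0,0,0,0,0,0,0.1],[0,0,0,0,0,0,0.1],[0,0,0,0,0,0,0.1]]])

```text
clock: 50.3
position: [0.5637, -0.0107, 0.0835]
orientation: [0.0, 0.988, 0.157, -0.001]
wrist_force: [-5.3, -2.0, 10.9]
grip_width: 0.024
grasp_force: 30.0
```

carry_out(targets=[[[0.15,0,0,0,0,0,0.1],[0.15,0,-0.1,0,0,0,0.1],[0,0,0,0,0,0,0.1],[0,0,0,0,0,0,0.1],[0,0,0,0,0,0,0.1]]])

```text
clock: 50.8
position: [0.566, -0.0096, 0.0835]
orientation: [-0.0, 0.988, 0.157, -0.001]
wrist_force: [-5.3, -1.1, 4.0]
grip_width: 0.0241
grasp_force: 30.0
```

```bash
python3 - <<'E'
from cell import env
from h import *
plan(env,.5639,-.0110,.0836,-162)
C=[cam(env,n) for n in("top","side")]
I=lambda c,P,r:cv2.resize(c["image"][int(P[1])-r:int(P[1])+r,int(P[0])-r:int(P[0])+r,::-1],(390,390),interpolation=3)
cv2.imwrite("pics/f3.png",np.hstack([I(C[0],px(C[0],[.58,0,.06])[0],35),I(C[1],px(C[1],[.58,0,.06])[0],35)]))
E
```

```text
t50.8 pos [ 0.566  -0.0096  0.0835] F [-5.3 -1.1  4. ] w 0.0241 gf 30.0
 turn deg(tool) [-0.03  0.1   0.05]  shift cm now-frame [-0.25  0.07 -0.01]  in target frame [-0.25  0.07 -0.01]
```

View pics/f3.png

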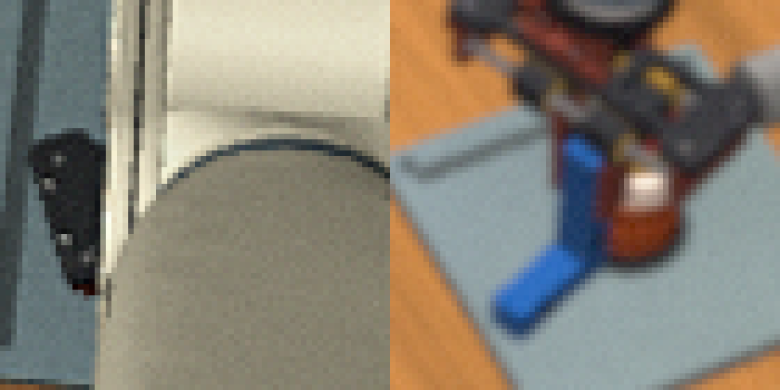

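carry_out(targets=[[[0.15,0,0.05,0,0,0,0.1],[0.1,0,0,0,0,0,0.1],[0,0,0,0,0,0,0.1],[0,0,0,0,0,0,0.1],[0,0,0,0,0,0,0.1],[0,0,0,0,0,0,0.1],[0,0,0,0,0,0,0.1],[0,0,0,0,0,0,0.1],[0,0,0,0,0,0,0.1],[0,0,0,0,0,0,0.1],[0,0,0,0,0,0,0.1],[0,0,0,0,0,0,0.1]]])

```text
clock: 52.1
position: [0.5664, -0.0095, 0.0835]
orientation: [0.0, 0.988, 0.157, -0.003]
wrist_force: [-13.2, -4.6, 15.8]
grip_width: 0.0239
grasp_force: 30.0
```

carry_out(targets=[[[-0.15,0,-0.05,0,0,0,0.1],[0,0,0,0,0,0,0.1],[0,0,0,0,0,0,0.1],[0,0,0,0,0,0,0.1],[0,0,0,0,0,0,0.1],[0,0,0,0,0,0,0.1],[0,0,0,0,0,0,0.1]]])

```text
clock: 52.8
position: [0.5662, -0.0095, 0.0835]
orientation: [-0.0, 0.988, 0.157, -0.002]
wrist_force: [-8.1, -3.3, 7.8]
grip_width: 0.024
grasp_force: 30.0
```

```bash
python3 - <<'E'
from cell import env
from h import *
plan(env,.447,-.4142,.07,-162)
c=cam(env,"side")
# square corner estimate: fit silhouette of blue foot end & fit drum in same view
m=cv2.inRange(c["hsv"],*[np.array(v) for v in COL["blue"]]); k=np.zeros_like(m); q=px(c,[.56,0,.05])[0].astype(int); cv2.circle(k,tuple(int(v) for v in q),45,255,-1); m&=k
def box(a,b): return np.array([[x,y,z] for x in(a[0],b[0]) for y in(a[1],b[1]) for z in(a[2],b[2])])
BX=[box((0,-.012,0),(.08,.012,.024)),box((0,-.012,0),(.024,.012,.08))]
def cost(v):
    S=(R.from_euler("z",198,degrees=True)*R.from_euler("y",v[2])).as_matrix(); kk=np.zeros((1680,2240),np.uint8)
    for b in BX: cv2.fillConvexPoly(kk,cv2.convexHull(((px(c,b@S.T+[v[0],v[1],.016])+.5)*4).astype(np.int32)),255)
    kk=cv2.resize(kk,(560,420),interpolation=cv2.INTER_AREA); return np.abs(kk.astype(float)-m).sum()/m.astype(float).sum()
from scipy.optimize import minimize
x0=np.array([.577,-.006,0]); r=minimize(cost,x0,method="Nelder-Mead",options=dict(initial_simplex=x0+np.array([[0,0,0],[.006,0,0],[0,.006,0],[0,0,.05]]))); print(r.x.round(4),r.fun)
E
```

```text
t52.8 pos [ 0.5662 -0.0095  0.0835] F [-8.1 -3.3  7.8] w 0.0240 gf 30.0
 turn deg(tool) [-0.04  0.2   0.05]  shift cm now-frame [-23.87  34.78   1.41]  in target frame [-23.84  34.8    1.35]
[ 0.5816 -0.0024 -0.0201] 0.4493451993343463
```

carry_out(targets=[[[-0.5,0,-0.2,0,0,0,0.1],[-1.5,0,-1,0,0,0,0.1],[0,0,-3,0,0,0,0.1],[0,0,-2,0,0,0,0.1],[-2.2,3.48,0,0,0,0,0.1],[-2.2,3.48,0,0,0,0,0.1],[-2.2,3.48,0,0,0,0,0.1],[-2.2,3.48,0,0,0,0,0.1],[-2.2,3.48,0,0,0,0,0.1],[-2.2,3.48,0,0,0,0,0.1],[-2.2,3.48,0,0,0,0,0.1],[-2.2,3.48,0,0,0,0,0.1],[-2.2,3.48,0,0,0,0,0.1],[-2.2,3.48,0,0,0,0,0.1],[0,0,2,0,0,0,0.1],[0,0,2,0,0,0,0.1],[0,0,0,0,0,0,0.1],[0,0,0,0,0,0,0.1]]])

```text
clock: 54.65
position: [0.4474, -0.4144, 0.1055]
orientation: [-0.0, 0.988, 0.157, -0.0]
wrist_force: [-0.7, -0.3, -2.2]
grip_width: 0.024
grasp_force: 30.0
```

```bash
python3 - <<'E'
from cell import env
from h import *
plan(env,.447,-.4142,.068,-162)
E
```

```text
t54.6 pos [ 0.4474 -0.4144  0.1055] F [-0.7 -0.3 -2.2] w 0.0240 gf 30.0
 turn deg(tool) [-0.02  0.    0.04]  shift cm now-frame [-0.03 -0.03  3.75]  in target frame [-0.03 -0.03  3.75]
```

carry_out(targets=[[[0,0,2,0,0,0,0.1],[0,0,1,0,0,0,0.1],[0,0,0.5,0,0,0,0.1],[0,0,0.3,0,0,0,0.1],[0,0,0,0,0,0,0.1],[0,0,0,0,0,0,0.1]]])

```text
clock: 55.25
position: [0.4476, -0.4148, 0.0682]
orientation: [0.0, 0.988, 0.157, 0.0]
wrist_force: [-0.6, -0.2, -2.7]
grip_width: 0.0237
grasp_force: 30.0
```

carry_out(targets=[[[0,0,0,0,0,0,0.5],[0,0,0,0,0,0,0.6],[0,0,0,0,0,0,0.6],[0,0,0,0,0,0,0.6],[0,0,0,0,0,0,0.6],[0,0,-2,0,0,0,0.6],[0,0,-4,0,0,0,0.6],[0,0,-4,0,0,0,0.6],[0,0,-4,0,0,0,0.6],[-3,-4,0,0,0,0,0.6],[-3,-4,0,0,0,0,0.6],[0,-4,0,0,0,0,0.6],[0,-4,0,0,0,0,0.6],[0,-4,0,0,0,0,0.6],[0,0,0,0,0,0,0.6],[0,0,0,0,0,0,0.6]]])

```text
clock: 56.85
position: [0.3285, -0.2428, 0.2082]
orientation: [0.001, 0.988, 0.157, 0.0]
wrist_force: [0.7, -0.8, 0.3]
grip_width: 0.0526
grasp_force: 0.0
```

```bash
python3 - <<'E'
from cell import env
from h import *
C=[cam(env,n) for n in("top","side")]; plan(env,.4,-.2,.2,-162)
I=lambda c,P,r:cv2.resize(c["image"][max(0,int(P[1])-r):int(P[1])+r,int(P[0])-r:int(P[0])+r,::-1],(390,390),interpolation=3)
c=C[1]; print(find(c,"cap",(.605,.002),.022,.108,.132))
cv2.imwrite("pics/f4.png",np.hstack([I(c,px(c,[.6,0,.06])[0],35),I(c,px(c,[.45,-.41,.06])[0],40)]))
E
```

```text
t57.0 pos [ 0.3292 -0.2439  0.2081] F [ 0.3 -0.7  0.5] w 0.0526 gf 0.0
 turn deg(tool) [ 0.08 -0.05  0.03]  shift cm now-frame [ 8.09 -1.98  0.81]  in target frame [ 8.09 -1.99  0.81]
(array([0.6108, 0.0031]), 99, 177)
```

View pics/f4.png

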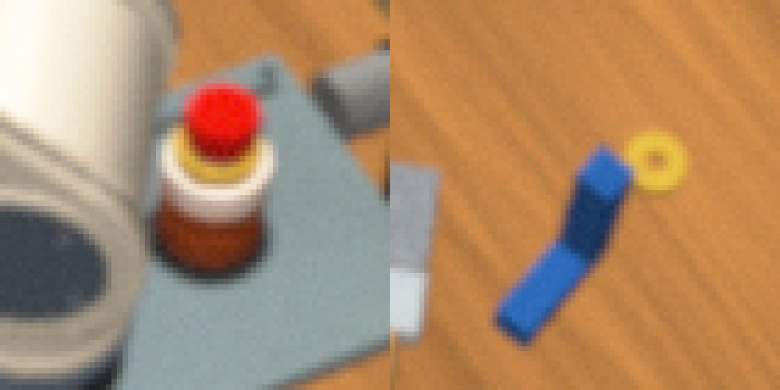

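```bash
python3 - <<'E'
from cell import env
print(env.close_job())
E
```

```text
the job is handed in; nothing more can be done
None
```

The job is handed in: the drum has two abrasive rings, one spacer, the flange and the cap on it. The square was pressed against the plate and drum and now stands on the bench. The camera views suggest the cap is home, and the verdict was not reported back to me.

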